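Ready the wafer iron: seat the plate, set the heat, guard the knob

ROBOT

A 6-joint arm with a two-finger parallel gripper is mounted at the origin on the work surface. World frame = base frame: x ahead of the robot, y to its left, z up, the work surface at z = 0. Lengths are in m, angles in rad, forces in N, time in s.
With the tool pointing down it reaches from about 0.35 to 0.775 m from the base axis. Payload 7.3 kg.
Tool frame: the origin (TCP) lies midway between the tips of the shut fingers; the grasp point (between the pads) lies 19 mm behind it (tcp_to_grasp is the distance from the TCP to the grasp point, in m); z points along the fingers, y is the line along which they close (so a half turn about z gives the same grasp; the last joint's range is limited). The gripper opens to 92 mm and grips with 3 to 60 N. Pads are 19 mm wide; open, the fingers measure 130 mm over their backs; the gripper's body (75 mm by 190 mm) begins 47 mm behind the grasp point.
Start: joints at [1.078, 0.342, 1.524, -0, 1.275, -0.146], TCP at [0.178, 0.494, 0.227] pointing down, gripper open.
Joint ranges: [-2.53, 2.53], [-0.77, 2.02], [0.04, 2.7], [-1, 4.14], [0.28, 2.66], [-3.11, 3.11]. Speed limits (rad/s): [2.57, 2.57, 3.14, 3.14, 3.14, 3.14].

INTERFACE

Orientations are given as [roll, pitch, yaw] about the fixed x, y, z axes, in that order (R = Rz(yaw) Ry(pitch) Rx(roll)).
In Python, from cell import observe, read_camera, calibration, hand_in, tcp_to_grasp gives the robot as it stands.
- The arm moves only by the tool send_rows, never from a script. Its argument "targets" is a list of rows, each a list of 5 numbers: the opening, from 0 (shut) to 1 (fully open), then the shift along the world's x, y, z in m, then the turn about the world's z in rad. A call has 1 to 5 rows; each row shifts and turns the commanded pose from where the row before left it; what a row does not reach is not made up. A row lasts 1/10 s, in which the tool goes at most 50 mm and 8.59 degrees, less where a joint would pass 70% of its speed; a pose out of reach is approached as far as the arm can. A call is refused whole if a number of a shift passes 0.05 or a number of a turn 0.15, either way. A call with a gripper value outside its range is refused whole. The fingers move at their own pace and stop on an object; "grip_force" is the grip in N (left out, the last holds). Time passes only in rows, so rows that do not move let the fingers close. It gives the time, the measured TCP pose, the force, the opening and the grip force at its end, in the units of the state.
- observe(): the state, without advancing time (a new reading comes with each control period).
- read_camera(name): name is "side" or "top" or "wrist"; returns (picture, depth): 400x640x3 uint8, red, green, blue; 400x640 float32, m along the optical axis (not along the pixel's ray), 0 where there is no reading.
- calibration(name): a dict with "intrinsics" (3x3 intrinsics, pixels), "world_to_cam" (4x4, takes a point from world to camera coordinates); the wrist camera has in their place "hand_eye" (4x4, takes a point from camera to tool coordinates, whose origin is the TCP and whose axes are the flange's). Camera axes: x right, y up, looking along -z (the intrinsics and any distortion apply to the point x, -y, -z); pixel columns grow to the right and rows downward; lengths in m; the calibration is good to about 2 mm. A picture is of the moment at which its call begins: read the wrist's pose just before it. calibration takes no time and is no camera call.
- hand_in(): hands the job in; it is judged then, once.
The state is a dict: "time": time; "qpos": joint angles; "qvel": joint speeds; "joint_efforts": joint torques, N m; "tool_pos": TCP position; "tool_rot": TCP orientation; "contact_force": force on the tool from outside, world axes, zero at the start; "torque": the same for the moment, N m; "opening": finger opening in m; "grip_force": force on a finger pad.
Only numpy, scipy, OpenCV 4.12 (cv2) and the standard library are available. Lean on these libraries where they do the work, as an engineer would, in place of code of your own. Each camera call takes 0.05 s, during which the arm holds its last target. There are 200 camera calls.

TASK

Get the wafer iron ready for baking: slide the baking plate square into the fence corner of its stand until it is flush against both fences, then turn the regulator knob on the sloping control box until its pointer lines up with the raised mark on the ring around it, and then slide the clear-topped guard fully home over the knob. Do not turn the mark ring, keep the plate flat on its stand, and leave everything else on the table where it is.

Things in the scene. Friction and masses are not known exactly. Their poses are not given: they have to be found in the camera images.
- plate: baking plate to be seated: half of a wafer iron, aluminium slab 150 x 110 x 26 mm (x, y, z) with a 4 mm grid on top and two small steel hinge ears near its +x end (to 48 mm above its underside); 0.4 to 0.85 kg. Origin: centre of its underside, z up. Lies loose on the stand, turned up to 20 degrees.
- stand: fixed steel stand: base 240 x 240 x 12 mm, the plate slides on its top. Two dark fences 12 mm thick, 22 mm above the base, stand along its +x edge (inner face x = 0.108) and +y edge (inner face y = 0.108) and form the corner; the other edges are open. Origin: centre of its underside. Fully seated, the plate's origin is at (0.033, 0.053, 0.012) here, axes parallel.
- box: fixed grey control box, 170 mm deep (x), 256 wide (y); its top panel slopes at 0.53 rad (30 deg): 40 mm high at the front (-x) edge, 140 at the rear. Origin: centre of its underside, x to the rear, y left seen from the front. Panel centre (0, 0, 0.0898). The knob is 62 mm to the right (-y) of the panel centre, the parked guard on the left (+y).
- knob_grip (a point): middle of the black regulator knob's grip: on its axis, 34 mm above the panel. z: knob axis, square out of the panel; x: along the bar to its pointer. Round skirt 72 mm across, 10 high, with an upright bar 18 mm thick from 30 mm behind the axis to 26 ahead, tapering to a nose 38 mm from the axis; bar top 42 mm above the panel, with a white line towards the nose.
- pointer (a point): tip of the knob's pointed nose, 38 mm from the axis, 10 mm above the panel; axes as knob_grip.
- mark (a point): the mark: top of a raised dark block (9 mm radial, 6 mm wide, 10 mm above the panel) on the aluminium ring (outer diameter 95 mm) around the knob, 43.5 mm from the knob's axis. x points outwards from the axis, z square to the panel. The ring is stiff and must stay as found.
- knob (a joint): angle of the knob, rad: 0 when its pointer points straight up the slope, growing anticlockwise seen from in front of the panel; stops at -2.5 and +2.5.
- dial (a joint): angle of the mark about the same axis, same zero and sense as knob. The pointer is on the mark when both are equal.
- guard (a joint): travel of the guard in m: near 0 when parked beside the knob, 0.125 when it is fully home over the knob, against its stop.
- guard_grip (a point): centre of the fin on the guard, 69 mm above the panel. The guard is a hood with steel walls and clear top, 108 mm (slope) x 100 mm (slide), 54 mm high, open towards the knob; slides level along the panel's -y. Fin: 60 mm long up the slope, 14 thick along the slide, 30 high. x up the slope, y against the closing direction, z square to the panel.
- bottle: bystander: brown glass bottle, 62 mm across, 200 mm tall; origin at the centre of its base.
- jar: bystander: glass jar, 72 mm across, 110 mm tall; origin at the centre of its base.
- can: bystander: food can, 72 mm across, 120 mm tall; origin at the centre of its base.
- mug: bystander: white mug, 80 mm across plus handle, 95 mm tall; origin at the centre of its base.
- bowl: bystander: white bowl, 156 mm across, 70 mm tall; origin at the centre of its base.
- spatula: bystander: spatula, 270 mm long, lying flat on the table in the gap ahead of the robot; x along it.
Not all that is in view belongs to the job. What is shaped like the plate but red is not meant.

How it is judged:
By the outcome, as a careful person would: the job done as asked, in the order asked, and still so for the second after the job is handed in, with the robot touching nothing.
It also fails if it takes over 72 s, if anything falls off the work surface, if the arm or the gripper's body presses on something with over 40 N, if the wrist force passes 120 N, or if a joint passes its speed limit or range.

## Working session

There is one attempt and no reset: what is moved stays moved. The work goes in short steps, Python scripts to look and compute and a tool call to move; the robot and the scene stay as the last step left them, time stands still between calls to the robot, and variables do not carry over. Pictures are saved under pics/ and viewed, at most 10 in all, crops included, and the job is handed in when it is done.

Besides the shell and the picture viewer there is one more tool, called after "Request:" as name(argument=value, ...) on one line, values as JSON. send_rows: Moves the arm, as the interface text tells. Its arguments: {"type":"object","properties":{"targets":{"type":"array","items":{"type":"array","items":{"type":"number"}}},"grip_force":{"type":"number"}},"required":["targets"]}

```bash
ls; mkdir -p pics
cat > h.py <<'E'
import numpy as np,cv2
from cell import *
def load(n):
    d=np.load(f'pics/{n}.npz'); return d['p'],d['d'],d['K'],d['T']
def snap(n,tag=None):
    c=calibration(n)
    K=np.array(c['intrinsics'])
    if n=='wrist':
        s=observe(); from scipy.spatial.transform import Rotation as R
        M=np.eye(4); M[:3,:3]=R.from_euler('xyz',s['tool_rot']).as_matrix() if len(np.ravel(s['tool_rot']))==3 else np.array(s['tool_rot']); M[:3,3]=s['tool_pos']
        T=np.linalg.inv(M@np.array(c['hand_eye']))
    else: T=np.array(c['world_to_cam'])
    p,d=read_camera(n)
    tag=tag or n
    np.savez(f'pics/{tag}.npz',p=p,d=d,K=K,T=T); cv2.imwrite(f'pics/{tag}.png',p[:,:,::-1]); return p,d,K,T
def pts(d,K,T):
    v,u=np.mgrid[:d.shape[0],:d.shape[1]]
    P=np.stack([(u-K[0,2])/K[0,0]*d,-(v-K[1,2])/K[1,1]*d,-d],-1)
    W=np.linalg.inv(T); return P@W[:3,:3].T+W[:3,3]
def ray(uv,K,T,z):
    W=np.linalg.inv(T); uv=np.atleast_2d(uv).astype(float)
    r=np.stack([(uv[:,0]-K[0,2])/K[0,0],-(uv[:,1]-K[1,2])/K[1,1],-np.ones(len(uv))],-1)@W[:3,:3].T
    return W[:3,3]+r*((z-W[2,3])/r[:,2])[:,None]
def proj(X,K,T):
    X=np.atleast_2d(X); c=X@T[:3,:3].T+T[:3,3]; return np.stack([K[0,0]*c[:,0]/-c[:,2]+K[0,2],K[1,1]*c[:,1]/c[:,2]*1+K[1,2]],-1)
E
python3 - <<'E'
from h import *
print({k:np.round(v,3) for k,v in observe().items()}, tcp_to_grasp)
for n in('top','side','wrist'):
    c=calibration(n); print({k:np.round(v,3).tolist() if not isinstance(v,str) else v for k,v in c.items()})
    snap(n)
E
```

```text
pics
{'time': np.float64(0.0), 'qpos': array([ 1.078,  0.343,  1.525,  0.   ,  1.275, -0.146]), 'qvel': array([ 0.001,  0.   , -0.   ,  0.001, -0.001,  0.001]), 'joint_efforts': array([ 2.0000e-03, -4.3123e+01, -2.4422e+01,  7.2000e-02,  5.6000e-02,
       -0.0000e+00]), 'tool_pos': array([0.178, 0.493, 0.226]), 'tool_rot': array([-3.14 , -0.   ,  2.795]), 'contact_force': array([ 0.89 ,  0.059, -0.085]), 'torque': array([-0.06 , -0.011,  0.03 ]), 'grip_force': np.float64(0.0), 'opening': np.float64(0.092)} 0.0188
{'intrinsics': [[422.34, 0.0, 325.754], [0.0, 422.34, 201.99], [0.0, 0.0, 1.0]], 'world_to_cam': [[-0.013, -1.0, 0.001, -0.007], [0.994, -0.013, 0.112, -0.513], [-0.112, 0.003, 0.994, -1.257], [0.0, 0.0, 0.0, 1.0]]}
{'intrinsics': [[431.633, 0.0, 318.479], [0.0, 431.633, 189.573], [0.0, 0.0, 1.0]], 'world_to_cam': [[0.88, -0.475, -0.005, -0.461], [0.362, 0.664, 0.655, -0.26], [-0.308, -0.578, 0.756, -1.11], [0.0, 0.0, 0.0, 1.0]]}
{'intrinsics': [[320.913, 0.0, 314.707], [0.0, 320.913, 199.15], [0.0, 0.0, 1.0]], 'hand_eye': [[-0.001, 0.969, 0.247, 0.066], [1.0, 0.001, -0.0, -0.001], [-0.001, 0.247, -0.969, -0.159], [0.0, 0.0, 0.0, 1.0]]}
```

View pics/top.png

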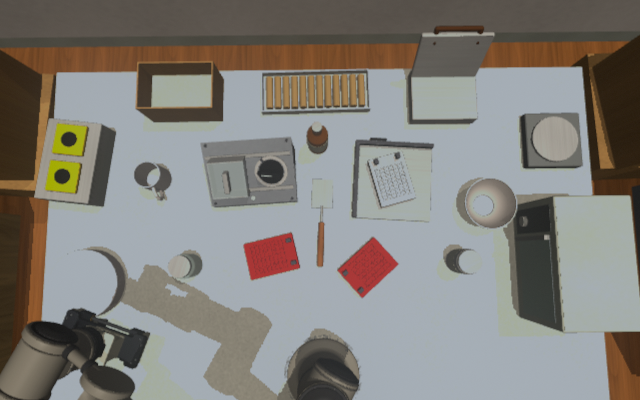

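View pics/side.png

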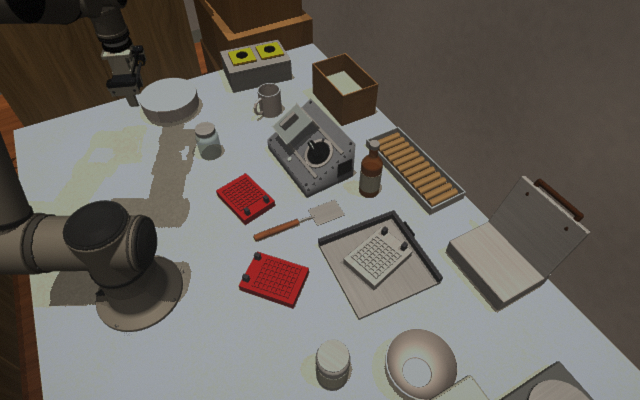

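Run:
```python
from h import *
p,d,K,T=load('top'); q,d2,K2,T2=load('side')
a=cv2.resize(p[125:230,340:450],(400,382),interpolation=cv2.INTER_CUBIC)
b=cv2.resize(p[125:220,195:305],(400,345),interpolation=cv2.INTER_CUBIC)[:,:]
c=cv2.resize(q[90:200,255:365],(400,400))
e=cv2.resize(q[205:320,310:445],(400,341))
def pad(x,h):return cv2.copyMakeBorder(x,0,max(0,h-len(x)),0,0,cv2.BORDER_CONSTANT)[:h]
im=np.vstack([np.hstack([pad(a,400),pad(b,400)]),np.hstack([pad(c,400),pad(e,400)])])
im=cv2.resize(im,(600,600),interpolation=cv2.INTER_AREA)
cv2.imwrite('pics/crops.png',im[:,:,::-1])
W=pts(d,K,T)
for n,uv in dict(plate=(391,178),standbase=(410,205),fl=(354,180),ft=(390,142),fr=(432,180),bl=(208,206),tl=(203,143),tr=(296,139),br=(297,201),knob=(270,170),guard=(228,175),fin=(227,183)).items():
  print(n,uv,W[uv[1],uv[0]].round(3))
m=(W[...,2]>0.03)&(W[...,2]<0.045); 
# robust box panel fit
reg=np.zeros(d.shape,bool); reg[130:212,200:300]=1
P=W[reg]; P=P[(P[:,2]>.045)&(P[:,2]<.135)]
best=0
rng=np.random.default_rng(0)
for _ in range(600):
  A=P[rng.choice(len(P),3,False)]; n=np.cross(A[1]-A[0],A[2]-A[0]); n/=np.linalg.norm(n)+1e-12
  i=abs((P-A[0])@n)<.003
  if i.sum()>best and abs(n[2])>.7: best=i.sum(); I=i
Q=P[I]; c=Q.mean(0); n=np.linalg.svd(Q-c,full_matrices=False)[2][2]; n*=np.sign(n[2]); print('panel',best,len(P),c,n,np.arccos(n[2]))
# wall? heights above panel map
h=(W-c)@n
np.save('pics/h.npy',h)
```

```text
plate (391, 178) [ 0.583 -0.213  0.038]
standbase (410, 205) [ 0.502 -0.273  0.013]
fl (354, 180) [ 0.579 -0.101  0.034]
ft (390, 142) [ 0.695 -0.214  0.037]
fr (432, 180) [ 0.581 -0.347  0.002]
bl (208, 206) [ 0.509  0.352 -0.001]
tl (203, 143) [0.673 0.331 0.139]
tr (296, 139) [ 0.719  0.078 -0.001]
br (297, 201) [ 0.521  0.076 -0.003]
knob (270, 170) [0.598 0.145 0.114]
guard (228, 175) [0.577 0.255 0.156]
fin (227, 183) [0.555 0.257 0.158]
panel 2161 4201 [0.60875619 0.18781408 0.09564851] [-0.50387976 -0.02622909  0.86337548] 0.5288745440619802
```

View pics/crops.png

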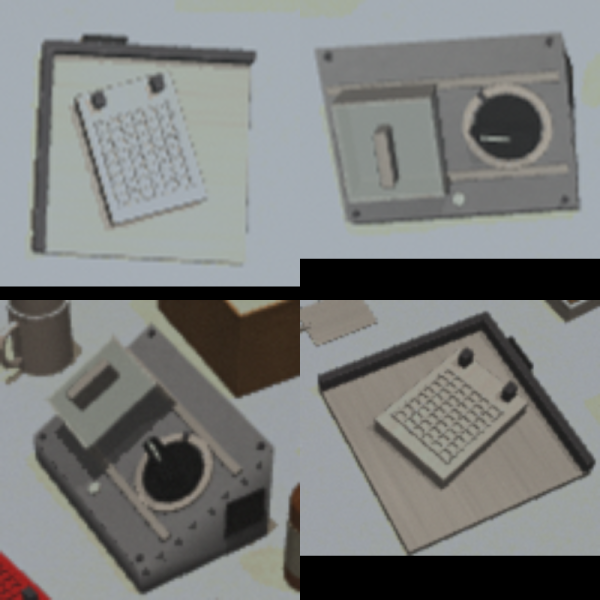

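Pale plate at top (391,178); confusable items: red plates at (271,256) and (367,267), and pale waffle maker (445,95), which is not a loose slab. The crop confirms the pale slab with two dark ears on the stand, with fences on the left (+y) and top (+x). The plate is turned about +15°. The box knob (270,170) points left, the mark is upper left of it, and the guard is parked at (228,180).

Run:
```python
from h import *
p,d,K,T=load('top'); W=pts(d,K,T)
print(proj([0.583,-.213,.038],K,T))
Z=W[...,2]; r=np.zeros(d.shape,bool); r[135:225,348:440]=1
m=r&(Z>.026)&(Z<.08)
n,l,st,cen=cv2.connectedComponentsWithStats(m.astype(np.uint8))
for i in range(1,n):
  if st[i,4]<60: continue
  Q=W[l==i]; (c,s,a)=cv2.minAreaRect(Q[:,:2].astype(np.float32)); print(st[i],np.round(c,4),np.round(s,4),a,np.median(Q[:,2]), np.round(cv2.boxPoints((c,s,a)),3).tolist())
s=r&(Z>.006)&(Z<.1); Q=W[s]; c,sz,a=cv2.minAreaRect(Q[:,:2].astype(np.float32)); print('stand',np.round(c,4),sz,a)
# fence: dark pixels
g=p.max(2); f=r&(g<90)&(Z>.02); 
print(f.sum())
```

```text
[[390.83512162 177.99672769]]
[352 137  82  80 672] [ 0.6415 -0.1674] [0.1744 0.3378] 41.03926086425781 0.033362871053953524 [[0.4650000035762787, -0.09700000286102295], [0.6869999766349792, -0.35199999809265137], [0.8180000185966492, -0.2370000034570694], [0.5960000157356262, 0.017000000923871994]]
[ 367  151   49   56 1776] [ 0.5834 -0.2146] [0.1504 0.1103] 14.80679988861084 0.03875102639107675 [[0.4970000088214874, -0.18000000715255737], [0.5249999761581421, -0.28700000047683716], [0.6700000166893005, -0.24899999797344208], [0.6420000195503235, -0.1420000046491623]]
stand [ 0.5842 -0.2286] (0.28155046701431274, 0.2741939425468445) 0.6524152755737305
641
```

Run:
```python
from h import *
p,d,K,T=load('top'); W=pts(d,K,T); Z=W[...,2]
r=np.zeros(d.shape,bool)
def fit(m,ax):
  Q=W[m]; o=1-ax
  k=np.polyfit(Q[:,ax],Q[:,o],1); e=Q[:,o]-np.polyval(k,Q[:,ax]); i=abs(e-np.median(e))<.008
  k=np.polyfit(Q[i,ax],Q[i,o],1); return i.sum(),k,np.degrees(np.arctan(k[0]))
a=r.copy(); a[155:215,348:362]=1; print('left fence y(x)',fit(a&(Z>.028)&(Z<.04),0))
b=r.copy(); b[138:150,362:430]=1; print('top fence x(y)',fit(b&(Z>.028)&(Z<.04),1))
```

```text
left fence y(x) (np.int64(234), array([-0.06656768, -0.06709961]), np.float64(-3.8084280920195064))
top fence x(y) (np.int64(283), array([0.06705737, 0.70901817]), np.float64(3.836360668712357))
```

Request:
send_rows(targets=[[1,0.032,-0.028,0,0.05],[1,0.032,-0.028,0,0.05],[1,0.032,-0.028,0,0.05],[1,0.032,-0.028,0,0.05],[1,0.032,-0.028,0,0.05]])

```text
time: 0.65
tool_pos: [0.3393, 0.3524, 0.2266]
tool_rot: [-3.142, -0.0, 3.047]
contact_force: [0.4, -0.6, -0.9]
opening: 0.0917
grip_force: 0.0
```

Request:
send_rows(targets=[[0.62,0.032,-0.028,0,0.05],[0.62,0.032,-0.028,0,0.05],[0.62,0.006,-0.043,0,0.05],[0.62,0.006,-0.043,0,0.05],[0.62,0.006,-0.043,0,0.05]])

```text
time: 1.15
tool_pos: [0.4204, 0.1671, 0.2264]
tool_rot: [3.142, -0.001, -2.986]
contact_force: [1.2, -0.3, 0.0]
opening: 0.0584
grip_force: 0.0
```

Request:
send_rows(targets=[[0.62,0.006,-0.043,0,0.05],[0.62,0.006,-0.043,0,0.05],[0.62,0.006,-0.043,0,0],[0.62,0.006,-0.043,0,0],[0.62,0.007,-0.04,0,0]])

```text
time: 1.65
tool_pos: [0.4512, -0.0451, 0.2267]
tool_rot: [3.141, -0.0, -2.889]
contact_force: [1.3, 0.2, 0.3]
opening: 0.057
grip_force: 0.0
```

Request:
send_rows(targets=[[0.62,0.007,-0.04,0,0],[0.62,0.007,-0.04,0,0],[0.62,0.007,-0.04,0,0],[0.62,0,-0.04,0,0],[0.62,0,-0.04,0,0]])

```text
time: 2.15
tool_pos: [0.4722, -0.2448, 0.2264]
tool_rot: [3.141, -0.0, -2.888]
contact_force: [0.8, -0.1, 0.2]
opening: 0.0569
grip_force: 0.0
```

Request:
send_rows(targets=[[0.62,0.001,0,-0.045,0],[0.62,0.001,0,-0.045,0],[0.62,0,0,-0.045,0],[0.62,0,0,-0.04,0],[0.62,0,0,-0.031,0]])

```text
time: 2.65
tool_pos: [0.4733, -0.2426, 0.0181]
tool_rot: [3.139, -0.002, -2.889]
contact_force: [-0.5, -0.2, 0.3]
opening: 0.057
grip_force: 0.0
```

Request:
send_rows(targets=[[0.62,0.008,0.002,0,0],[0.62,0.008,0.002,0,0],[0.62,0.006,0.002,0,0],[0.62,0.005,0.001,0,0],[0.62,0.003,0.001,0,0]])

```text
time: 3.15
tool_pos: [0.5049, -0.2357, 0.0225]
tool_rot: [-3.14, 0.0, -2.888]
contact_force: [-5.6, -2.0, 4.0]
opening: 0.057
grip_force: 3.1
```

Request:
send_rows(targets=[[0.62,0.002,0.0015,0,-0.035],[0.62,0.002,0.0015,0,-0.035],[0.62,0.002,0.0015,0,-0.035],[0.62,0.002,0.0015,0,-0.035],[0.62,0.002,0.0015,0,-0.035]])

```text
time: 3.65
tool_pos: [0.5141, -0.2273, 0.0221]
tool_rot: [3.141, -0.001, -3.064]
contact_force: [-4.8, 0.8, 2.9]
opening: 0.0571
grip_force: 2.5
```

Request:
send_rows(targets=[[0.62,0.002,0.0015,0,-0.035],[0.62,0.002,0.0015,0,-0.035],[0.62,0.002,0.0015,0,-0.035],[0.62,0.002,0.0015,0,-0.035],[0.62,0.002,0.0015,0,-0.008]])

```text
time: 4.15
tool_pos: [0.5153, -0.2174, 0.0215]
tool_rot: [3.137, -0.02, 3.076]
contact_force: [-38.5, 2.4, 27.6]
opening: 0.0564
grip_force: 19.1
```

Request:
send_rows(targets=[[0.62,-0.01,0,0,0],[0.62,-0.02,0,0,0],[0.62,-0.02,0,0.03,0],[0.62,-0.02,0,0.05,0],[0.62,0,0,0.05,0]])

```text
time: 4.65
tool_pos: [0.4539, -0.2195, 0.149]
tool_rot: [3.141, -0.002, 3.071]
contact_force: [1.2, -0.2, 0.4]
opening: 0.0571
grip_force: 0.0
```

Run:
```python
from h import *
p,d,K,T=snap('top','top2'); W=pts(d,K,T); Z=W[...,2]
r=np.zeros(d.shape,bool); r[135:225,348:440]=1
m=r&(Z>.026)&(Z<.08)
n,l,st,cen=cv2.connectedComponentsWithStats(m.astype(np.uint8))
for i in range(1,n):
  if st[i,4]<60: continue
  Q=W[l==i]; (c,s,a)=cv2.minAreaRect(Q[:,:2].astype(np.float32)); print(st[i],np.round(c,4),np.round(s,4),a,np.median(Q[:,2]))
q=snap('side','side2')[0]
a=cv2.resize(p[125:230,340:450],(400,382),interpolation=cv2.INTER_CUBIC)
e=cv2.resize(q[205:320,310:445],(400,382),interpolation=cv2.INTER_CUBIC)
cv2.imwrite('pics/c2.png',np.hstack([a,e])[:,:,::-1])
```

```text
[ 352  137   82   80 2272] [ 0.5858 -0.2203] [0.2401 0.2498] 86.1371841430664 0.0372909734819421
```

View pics/c2.png

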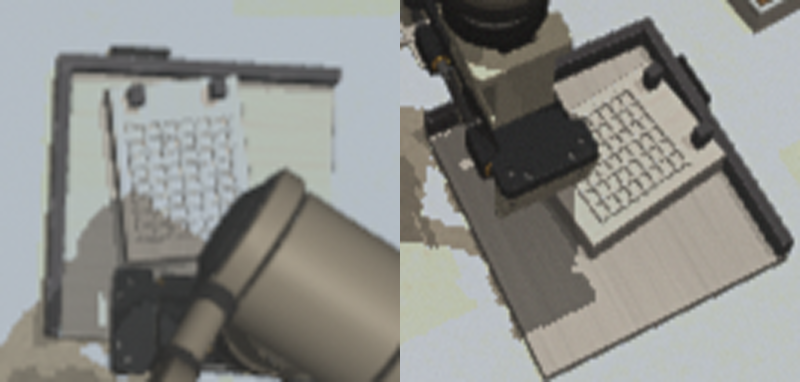

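Both crops show the plate's leading corner against the +x fence at the right ear (crop (240,78)). It is still turned about 10° relative to the stand, so it is wedged by friction. I'll push the −y face near its −x end, which turns it clockwise and carries it toward +y.

Request:
send_rows(targets=[[0.8,0,-0.03,0,-0.145],[0.8,0,-0.03,0,-0.145],[0.8,0.01,-0.035,0,-0.145],[0.8,0.02,0,0,-0.145],[0.8,0.02,0,0,-0.145]])

```text
time: 5.25
tool_pos: [0.5067, -0.3165, 0.1478]
tool_rot: [3.141, 0.002, 2.339]
contact_force: [0.2, -0.7, -0.3]
opening: 0.0735
grip_force: 0.0
```

Request:
send_rows(targets=[[0.8,0.02,0,0,-0.145],[0.8,0.02,0,0,-0.145],[0.8,0.02,0,0,-0.145],[0.8,0.024,0,0,-0.145],[0.8,0,0,0,-0.145]])

```text
time: 5.75
tool_pos: [0.5928, -0.3146, 0.1475]
tool_rot: [3.139, 0.001, 1.618]
contact_force: [-0.2, -0.4, 0.9]
opening: 0.0734
grip_force: 0.0
```

Request:
send_rows(targets=[[0.8,0,0,0,-0.117],[0.8,0,0,-0.03,0],[0.8,0,0,-0.04,0],[0.8,0,0,-0.035,0],[0.8,0,0,-0.022,0]])

```text
time: 6.25
tool_pos: [0.5893, -0.3142, 0.0178]
tool_rot: [-3.14, -0.001, 1.505]
contact_force: [-0.7, 0.5, -0.6]
opening: 0.0734
grip_force: 0.0
```

Request:
send_rows(targets=[[0.8,0,0.005,0,0],[0.8,0,0.008,0,0],[0.8,0,0.008,0,0],[0.8,0,0.006,0,0],[0.8,0,0.004,0,0]])

```text
time: 6.75
tool_pos: [0.5905, -0.2844, 0.0219]
tool_rot: [3.139, 0.002, 1.506]
contact_force: [-1.6, -3.6, 2.4]
opening: 0.0732
grip_force: 1.9
```

Request:
send_rows(targets=[[0.8,0,0.004,0,0],[0.8,0,0.004,0,0],[0.8,0,0.004,0,0],[0.8,0,0.004,0,0],[0.8,0,0.004,0,0]])

```text
time: 7.25
tool_pos: [0.5899, -0.2641, 0.0201]
tool_rot: [3.141, 0.0, 1.504]
contact_force: [-0.4, -3.5, 0.4]
opening: 0.0733
grip_force: 1.8
```

Request:
send_rows(targets=[[0.8,0,0.004,0,0],[0.8,0,0.004,0,0],[0.8,0,0.002,0,0],[0.8,0,0.002,0,0],[0.8,0,0.002,0,0]])

```text
time: 7.75
tool_pos: [0.5899, -0.25, 0.0201]
tool_rot: [3.141, -0.0, 1.505]
contact_force: [0.0, -2.7, -0.5]
opening: 0.0733
grip_force: 1.6
```

Request:
send_rows(targets=[[0.8,0,0.003,0,0],[0.8,0,0.003,0,0],[0.8,0,0.003,0,0],[0.8,0,0.002,0,0],[0.8,0,0.001,0,0]])

```text
time: 8.25
tool_pos: [0.5898, -0.2379, 0.0201]
tool_rot: [-3.141, -0.0, 1.505]
contact_force: [-0.4, -2.5, -1.3]
opening: 0.0735
grip_force: 1.4
```

Request:
send_rows(targets=[[0.8,0,0.0015,0,0],[0.8,0,0.001,0,0],[0.8,0,0.001,0,0]])

```text
time: 8.55
tool_pos: [0.5898, -0.2353, 0.0201]
tool_rot: [3.141, 0.001, 1.505]
contact_force: [-0.2, -7.7, -1.9]
opening: 0.0735
grip_force: 4.0
```

Request:
send_rows(targets=[[0.8,0,0.001,0,0],[0.8,0,0.001,0,0]])

```text
time: 8.75
tool_pos: [0.5898, -0.2353, 0.0203]
tool_rot: [3.141, 0.004, 1.505]
contact_force: [-1.1, -14.3, -3.3]
opening: 0.0733
grip_force: 7.3
```

Request:
send_rows(targets=[[0.8,0,-0.02,0,0],[0.5,0,0,0.05,0],[0.2,0,0,0.045,0],[0,-0.03,0.03,0,0],[0,-0.03,0.03,0,0]])

```text
time: 9.25
tool_pos: [0.5303, -0.1932, 0.1168]
tool_rot: [3.138, 0.001, 1.503]
contact_force: [0.8, 0.6, -0.7]
opening: 0.0461
grip_force: 0.0
```

Request:
send_rows(targets=[[0,-0.03,0.03,0,0],[0,-0.004,0.002,-0.03,0],[0,0,0,-0.03,0],[0,0,0,-0.03,0],[0,0,0,-0.004,0]])

```text
time: 9.75
tool_pos: [0.4939, -0.1599, 0.0185]
tool_rot: [-3.136, -0.003, 1.504]
contact_force: [-0.2, 0.4, -0.3]
opening: 0.0062
grip_force: 0.0
```

Request:
send_rows(targets=[[0,0.006,0,0,0],[0,0.006,0,0,0],[0,0.004,0,0,0],[0,0.003,0,0,0],[0,0.002,0,0,0]])

```text
time: 10.25
tool_pos: [0.5176, -0.1608, 0.0218]
tool_rot: [3.14, 0.0, 1.505]
contact_force: [0.6, -0.1, -1.0]
opening: 0.0005
grip_force: 0.0
```

Request:
send_rows(targets=[[0,0.0015,0,0,0],[0,0.0015,0,0,0],[0,0.0015,0,0,0],[0,0.001,0,0,0]])

```text
time: 10.65
tool_pos: [0.5202, -0.1606, 0.0212]
tool_rot: [-3.137, -0.0, 1.505]
contact_force: [-11.1, -1.7, 9.0]
opening: 0.0004
grip_force: 5.5
```

Request:
send_rows(targets=[[0,0.001,0,0,0],[0,0.001,0,0,0]])

```text
time: 10.85
tool_pos: [0.5219, -0.1607, 0.0212]
tool_rot: [-3.137, -0.0, 1.505]
contact_force: [-9.7, -2.1, 9.1]
opening: 0.0005
grip_force: 5.2
```

Request:
send_rows(targets=[[0,-0.02,0,0,0],[0,-0.03,0,0.02,0],[0,0,0.03,0.04,0],[0,0,0.045,0.04,0],[0,0,0.045,0.04,0]])

```text
time: 11.35
tool_pos: [0.474, -0.0552, 0.149]
tool_rot: [3.141, -0.0, 1.503]
contact_force: [0.2, -0.2, 0.3]
opening: 0.0005
grip_force: 0.0
```

Request:
send_rows(targets=[[0,0,0.045,0.04,0],[0,0,0.045,0.03,0.05],[0,0,0.045,0,0.05],[0,0,0.02,0,0.01],[0,0,0,0,0]])

```text
time: 11.85
tool_pos: [0.474, 0.0904, 0.2088]
tool_rot: [3.141, -0.001, 1.619]
contact_force: [0.1, -0.2, -0.1]
opening: -0.0
grip_force: 0.0
```

Run:
```python
from h import *
s=observe(); print(s['tool_pos'],s['tool_rot'],s['qpos'].round(2))
p,d,K,T=snap('top','top3'); W=pts(d,K,T); Z=W[...,2]
r=np.zeros(d.shape,bool); r[135:225,348:440]=1
q=snap('side','side3')[0]
w=snap('wrist','wrist3')[0]
a=cv2.resize(p[125:230,340:450],(400,300),interpolation=cv2.INTER_CUBIC)
e=cv2.resize(q[205:320,310:445],(400,300),interpolation=cv2.INTER_CUBIC)
f=cv2.resize(w,(480,300)); g=cv2.resize(p[125:220,195:305],(320,300))
cv2.imwrite('pics/c3.png',np.vstack([np.hstack([a,e]),np.hstack([f,g])])[:,:,::-1])
```

```text
[0.47404615 0.09035637 0.20882987] [ 3.14089153e+00 -5.05493987e-04  1.61873942e+00] [ 0.03  0.28  1.67  0.    1.19 -0.02]
```

View pics/c3.png

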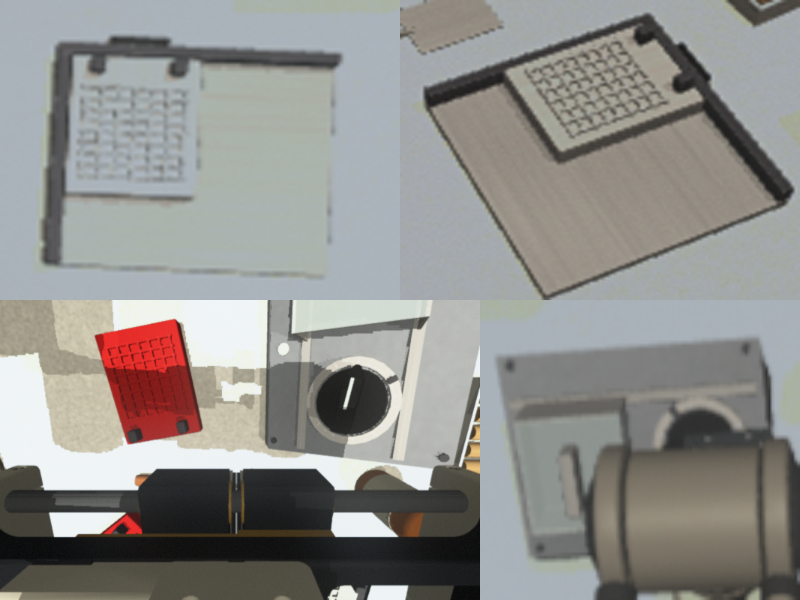

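The plate is in the corner (top crop: left and top edges at the fences), but the last push was still sliding at 10 N, so it may not be flush at +x. I'll push again. The wrist view shows the knob at about (465,130) full-scale, with its line towards +y and the mark to its upper right.

Request:
send_rows(targets=[[0,0,-0.045,0,-0.05],[0,0,-0.045,0,-0.05],[0,0,-0.045,-0.03,-0.015],[0,0,-0.045,-0.04,0],[0,0,-0.045,-0.04,0]])

```text
time: 12.5
tool_pos: [0.4738, -0.1216, 0.1136]
tool_rot: [3.14, 0.001, 1.497]
contact_force: [1.0, -0.2, -0.0]
opening: 0.0005
grip_force: 0.0
```

Request:
send_rows(targets=[[0,0.005,-0.025,-0.03,0],[0,0.005,0,-0.03,0],[0,0.004,0,-0.017,0],[0,0.01,0,0,0],[0,0.01,0,0,0]])

```text
time: 13.0
tool_pos: [0.5089, -0.1445, 0.0376]
tool_rot: [-3.142, 0.0, 1.498]
contact_force: [-0.1, -0.8, -0.4]
opening: 0.0006
grip_force: 0.0
```

Request:
send_rows(targets=[[0,0.008,0,0,0],[0,0.004,0,0,0],[0,0.002,0,0,0],[0,0.001,0,0,0],[0,0.001,0,0,0]])

```text
time: 13.5
tool_pos: [0.5243, -0.1432, 0.0376]
tool_rot: [3.141, 0.0, 1.5]
contact_force: [0.1, 0.0, -0.2]
opening: 0.0003
grip_force: 0.0
```

Run:
```python
from h import *
p,d,K,T=load('top'); W=pts(d,K,T)
c=np.array([0.60875619,0.18781408,0.09564851]); n=np.array([-0.50387976,-0.02622909,0.86337548]); n/=np.linalg.norm(n)
# footprint of box in top image -> yaw by base/top edges
h=(W-c)@n
reg=np.zeros(d.shape,bool); reg[130:215,198:302]=1
m=reg&(W[...,2]>.03)
(cc,s,a)=cv2.minAreaRect(W[m][:,:2].astype(np.float32)); print('box',np.round(cc,4),np.round(s,4),a)
f=reg&(h>.072)&(h<.1); Q=W[f]; print('fin',f.sum(),Q.mean(0),cv2.minAreaRect(Q[:,:2].astype(np.float32)))
w,dw,Kw,Tw=load('wrist3'); Ww=pts(dw,Kw,Tw); hw=(Ww-c)@n
hsv=cv2.cvtColor(w,cv2.COLOR_RGB2HSV); 
r=np.zeros(dw.shape,bool); r[60:195,395:550]=1
dark=r&(w.max(2)<60)
N,l,st,ce=cv2.connectedComponentsWithStats(dark.astype(np.uint8))
for i in range(1,N):
  if st[i,4]>30: print(i,st[i],ce[i],np.median(hw[l==i]),Ww[l==i].mean(0))
white=r&(w.min(2)>200)&(hw>.03); print('line',white.sum(),np.argwhere(white).mean(0), Ww[white].mean(0))
```

```text
box [0.5229 0.1656] [0.3273 0.3331] 3.450849771499634
fin 124 [0.55503043 0.260297   0.16204763] ((0.5555887818336487, 0.2614242136478424), (0.05555929243564606, 0.014962621033191681), 1.9160741567611694)
1 [ 422   87   94   92 6218] [468.56963654 134.84174976] 0.011739806495522608 [0.59187769 0.14457108 0.11097776]
line 167 [124.06586826 470.25149701] [0.56945273 0.15362322 0.15141185]
```

Request:
send_rows(targets=[[0,-0.025,0,0.0,0],[0,0,-0.018,-0.016,0],[0,0.01,0,0,0],[0,0.007,0,0,0],[0,0.003,0,0,0]])

```text
time: 14.0
tool_pos: [0.5209, -0.1612, 0.0219]
tool_rot: [3.14, 0.0, 1.5]
contact_force: [0.1, 0.4, 0.4]
opening: 0.0005
grip_force: 0.0
```

Request:
send_rows(targets=[[0,0.001,0,0,0],[0,0.001,0,0,0],[0,0.001,0,0,0],[0,0.001,0,0,0]])

```text
time: 14.4
tool_pos: [0.5222, -0.1609, 0.0215]
tool_rot: [-3.139, -0.0, 1.5]
contact_force: [-8.1, -0.5, 6.8]
opening: 0.0006
grip_force: 4.1
```

Request:
send_rows(targets=[[0,0.001,0,0,0],[0,0.001,0,0,0],[0,0.001,0,0,0]])

```text
time: 14.7
tool_pos: [0.5244, -0.161, 0.0215]
tool_rot: [-3.138, -0.001, 1.5]
contact_force: [-8.3, -0.7, 6.8]
opening: 0.0002
grip_force: 4.2
```

Request:
send_rows(targets=[[0,0.001,0,0,0],[0,0.001,0,0,0],[0,0.001,0,0,0],[0,0.001,0,0,0]])

```text
time: 15.1
tool_pos: [0.5249, -0.161, 0.0214]
tool_rot: [-3.13, -0.001, 1.501]
contact_force: [-23.1, -3.8, 18.2]
opening: 0.0
grip_force: 12.4
```

Request:
send_rows(targets=[[0,-0.025,0,0,0],[0,-0.005,0,0.048,0],[0,0,0.02,0.045,0],[0,0,0.02,0.045,0.02],[0,0,0.02,0.045,0.02]])

```text
time: 15.6
tool_pos: [0.5, -0.1007, 0.2063]
tool_rot: [3.141, 0.0, 1.54]
contact_force: [1.9, -0.2, -0.5]
opening: 0.0005
grip_force: 0.0
```

Request:
send_rows(targets=[[0,0.01,0.035,0.03,0.02],[0,0.01,0.045,0.01,0.02],[0,0.02,0.045,0,0.02],[0,0.02,0.04,0,0.02],[0,0.02,0.02,0,0]])

```text
time: 16.1
tool_pos: [0.5807, 0.0872, 0.2448]
tool_rot: [3.141, -0.001, 1.623]
contact_force: [0.2, -0.2, 0.9]
opening: 0.0006
grip_force: 0.0
```

Request:
send_rows(targets=[[0,0,0,0,0],[0,0,0,0,0]])

```text
time: 16.3
tool_pos: [0.5801, 0.0839, 0.2439]
tool_rot: [-3.141, 0.0, 1.621]
contact_force: [-0.1, -0.0, -0.2]
opening: 0.0001
grip_force: 0.0
```

Run:
```python
from h import *
s=observe(); print(s['tool_pos'],s['tool_rot'])
p,d,K,T=snap('top','top4'); q=snap('side','side4')[0]; w=snap('wrist','wrist4')[0]
a=cv2.resize(p[130:200,345:415],(400,400),interpolation=cv2.INTER_CUBIC)
e=cv2.resize(q[205:275,340:440],(400,280),interpolation=cv2.INTER_CUBIC)
e=cv2.copyMakeBorder(e,0,120,0,0,cv2.BORDER_CONSTANT)
f=w[:200,100:500]
cv2.imwrite('pics/c4.png',np.vstack([np.hstack([a,e]),cv2.copyMakeBorder(f,0,0,0,400,cv2.BORDER_CONSTANT)])[:,:,::-1])
```

```text
[0.58013769 0.08387594 0.24389312] [-3.14077098e+00  2.99572284e-04  1.62090031e+00]
```

View pics/c4.png

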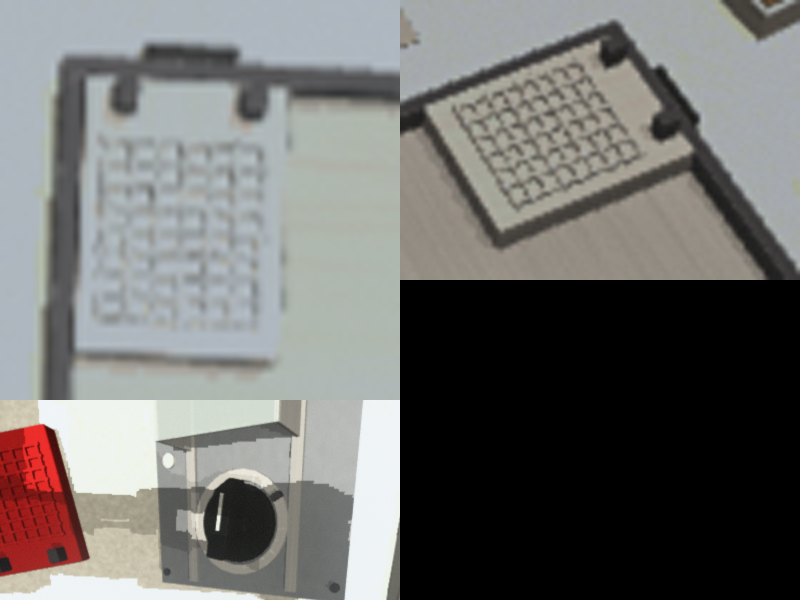

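```bash
cat > kn.py <<'E'
from h import *
import sys
def plane(P,lo=.045,hi=.135):
    rng=np.random.default_rng(0); best=0; P=P[(P[:,2]>lo)&(P[:,2]<hi)]
    for _ in range(500):
        A=P[rng.choice(len(P),3,False)]; n=np.cross(A[1]-A[0],A[2]-A[0]); n/=np.linalg.norm(n)+1e-12
        if n[2]<0:n=-n
        i=abs((P-A[0])@n)<.002
        if i.sum()>best and .8<n[2]<.93: best=i.sum(); I=i
    Q=P[I]; c=Q.mean(0); n=np.linalg.svd(Q-c,full_matrices=False)[2][2]; return c,n*np.sign(n[2]),best
def rayp(uv,K,T,c,n):
    W=np.linalg.inv(T); uv=np.atleast_2d(uv).astype(float)
    r=np.stack([(uv[:,0]-K[0,2])/K[0,0],-(uv[:,1]-K[1,2])/K[1,1],-np.ones(len(uv))],-1)@W[:3,:3].T
    o=W[:3,3]; return o+r*(((c-o)@n)/(r@n))[:,None]
def run(tag,roi):
    w,d,K,T=load(tag); W=pts(d,K,T)
    r=np.zeros(d.shape,bool); r[roi[0]:roi[1],roi[2]:roi[3]]=1
    c,n,b=plane(W[r]); yaw=np.arctan2(-n[1],-n[0]); print('plane',b,c.round(4),n.round(4),'tilt',np.arccos(n[2]),'yaw',yaw)
    v=np.array([-np.sin(yaw),np.cos(yaw),0]); u=np.cross(v,n); 
    h=(W-c)@n
    return w,d,K,T,W,r,c,n,u,v,h
E
python3 - <<'E'
from kn import *
w,d,K,T,W,r,c,n,u,v,h=run('wrist4',(20,195,258,460))
dark=r&(w.max(2)<62)
N,l,st,ce=cv2.connectedComponentsWithStats(dark.astype(np.uint8))
for i in range(1,N):
  if st[i,4]>15: print(i,st[i],ce[i].round(1),np.median(h[l==i]).round(4))
print('h at bar line', [ (w[y,x].tolist(),h[y,x].round(3)) for y,x in ((115,319),(130,340),(95,377),(140,395))])
top=r&(h>.036)&(h<.048); Q=W[top]-c; (cc,s,a)=cv2.minAreaRect(np.stack([Q@u,Q@v],1).astype(np.float32)); print('bar top',top.sum(),cc,s,a)
sk=r&(h>.006)&(h<.014)&dark; Q=W[sk]-c; A=np.stack([Q@u,Q@v],1); print('skirt bbox',A.min(0),A.max(0))
hull=cv2.convexHull(A.astype(np.float32)); print('enclosing',cv2.minEnclosingCircle(A.astype(np.float32)))
np.set_printoptions(suppress=True)
print('u',u,'v',v)
E
```

```text
plane 16961 [0.6137 0.1596 0.0991] [-0.5048 -0.0283  0.8628] tilt 0.5300265563438313 yaw 0.056085819209367734
1 [ 304   79   72   83 4491] [339.2 122.2] 0.0142
2 [370  91  13  10  72] [375.9  95.4] 0.0096
h at bar line [([201, 204, 189], np.float64(0.043)), ([28, 27, 25], np.float64(0.017)), ([55, 55, 56], np.float64(0.009)), ([131, 127, 119], np.float64(0.005))]
bar top 1640 (-0.01602008566260338, 0.005466140806674957) (0.10912101715803146, 0.1020619124174118) 0.36754241585731506
skirt bbox [-0.05030501 -0.05035853] [0.02577575 0.02164799]
enclosing ((-0.010700903832912445, -0.01038160640746355), 0.040784284472465515)
u [0.86143699 0.04836512 0.50555625] v [-0.05605642  0.9984276   0.        ]
```

```bash
cat >> kn.py <<'E'
def knob(tag,roi,mu=None):
    w,d,K,T,W,r,c,n,u,v,h=run(tag,roi)
    yy,xx=np.nonzero(r); P=rayp(np.stack([xx,yy],1),K,T,c+.010*n,n)-c; A=np.stack([P@u,P@v],1)
    g=w[yy,xx].max(1); c0=np.array([-.012,-.0144]) if mu is None else np.array(mu)
    # circle from skirt/ring boundary: dark inside, bright outside, away from bar
    dk=(g<75)
    for _ in range(4):
        R=np.linalg.norm(A-c0,axis=1); th=np.arctan2(A[:,1]-c0[1],A[:,0]-c0[0]); B=[]
        for t in np.arange(-np.pi,np.pi,.1):
            i=(abs((th-t+np.pi)%(2*np.pi)-np.pi)<.05)&(R>.025)&(R<.05)&dk&(h[yy,xx]<.02)
            if i.sum()>3: B.append([t,np.percentile(R[i],97)])
        B=np.array(B); ok=abs(B[:,1]-.036)<.0025; B=B[ok]
        X=c0+B[:,1:]*np.stack([np.cos(B[:,0]),np.sin(B[:,0])],1)
        s=np.linalg.lstsq(np.c_[2*X,np.ones(len(X))],(X**2).sum(1),rcond=None)[0]; c0=s[:2]
    rad=np.sqrt(s[2]+c0@c0); C=c+u*c0[0]+v*c0[1]; print('axis foot on panel',C.round(4),'skirt r',rad.round(4),len(B),'c0',c0.round(4))
    wh=r&(w.min(2)>165)&(h>.034)&(h<.05)&(np.linalg.norm(W-C-.042*n,axis=2)<.045); y,x=np.nonzero(wh)
    Q=rayp(np.stack([x,y],1),K,T,c+.042*n,n)-C; L=np.stack([Q@u,Q@v],1); m=L.mean(0); vv=np.linalg.svd(L-m,full_matrices=False)[2][0]; vv*=np.sign(vv@m)
    t=(L-m)@vv
    print('line',len(L),'mean',m.round(4),'len',np.ptp(t).round(4),'ANGLE by dir',np.arctan2(vv[1],vv[0]).round(4),'by mean',np.arctan2(m[1],m[0]).round(4))
    mk=r&(w.max(2)<75)&(h<.02); N,l,st,ce=cv2.connectedComponentsWithStats(mk.astype(np.uint8))
    for i in range(1,N):
        if 20<st[i,4]<300:
            q=rayp(ce[i],K,T,c+.010*n,n)[0]-C; print('blob',st[i],'r',np.hypot(q@u,q@v).round(4),'ANGLE',np.arctan2(q@v,q@u).round(4))
    return C,n,u,v
E
python3 - <<'E'
from kn import *
knob('wrist4',(20,195,258,460))
E
```

```text
plane 16961 [0.6137 0.1596 0.0991] [-0.5048 -0.0283  0.8628] tilt 0.5300265563438313 yaw 0.056085819209367734
axis foot on panel [0.6024 0.144  0.0919] skirt r 0.0359 43 c0 [-0.0141 -0.015 ]
line 49 mean [-0.0022  0.0012] len 0.0122 ANGLE by dir 1.4279 by mean 2.6305
blob [304  96   9  44 200] r 0.0322 ANGLE 2.9584
blob [264 169   6   6  30] r 0.0991 ANGLE -2.5994
blob [430 183   9   9  61] r 0.1029 ANGLE -0.521
```

```bash
sed -i 's/wh=r&(w.min(2)>165).*$/N,l,st,ce=cv2.connectedComponentsWithStats((r\&(w.min(2)>150)).astype(np.uint8)); pc=proj(C+.042*n,K,T)[0]; k=[i for i in range(1,N) if 60<st[i,4]<900 and np.hypot(*(ce[i]-pc))<45 and np.median(h[l==i])>.02]; print(pc,[(st[i].tolist(),ce[i].round(1).tolist()) for i in k]); wh=np.isin(l,k[:1]); y,x=np.nonzero(wh)/; s/mk=r&(w.max(2)<75)/mk=r\&(w.max(2)<62)/' kn.py
python3 - <<'E'
from kn import *
C,n,u,v=knob('wrist4',(20,195,258,460))
E
```

```text
plane 16961 [0.6137 0.1596 0.0991] [-0.5048 -0.0283  0.8628] tilt 0.5300265563438313 yaw 0.056085819209367734
axis foot on panel [0.6024 0.144  0.0919] skirt r 0.0359 43 c0 [-0.0141 -0.015 ]
[319.92956777 123.78283781] []kn.py:38: RuntimeWarning: Mean of empty slice.
  Q=rayp(np.stack([x,y],1),K,T,c+.042*n,n)-C; L=np.stack([Q@u,Q@v],1); m=L.mean(0); vv=np.linalg.svd(L-m,full_matrices=False)[2][0]; vv*=np.sign(vv@m)
  ret = um.true_divide(
Traceback (most recent call last):
  File "kn.py", line 38, in knob
    Q=rayp(np.stack([x,y],1),K,T,c+.042*n,n)-C; L=np.stack([Q@u,Q@v],1); m=L.mean(0); vv=np.linalg.svd(L-m,full_matrices=False)[2][0]; vv*=np.sign(vv@m)
                                                                                         ~~~~~~~~~~~~~~~~~~~~~~~~~~~~~~~~~~~~~~~~~^^^
IndexError: index 0 is out of bounds for axis 0 with size 0
```

```bash
sed -i 's/w.min(2)>150/w.min(2)>120/; s/if 60<st\[i,4\]<900/if 25<st[i,4]<400/; s/and np.median(h\[l==i\])>.02//' kn.py
python3 - <<'E'
from kn import *
w,d,K,T=load('wrist4')
print(w[85:140:4,310:330:2].min(2))
C,n,u,v=knob('wrist4',(20,195,258,460))
E
```

```text
[[204 197 197 196 175  67  35  36  33  36]
 [170 173 118  39  33  32  32  33  28  34]
 [108  99  38  33  31 109 100  43  30  28]
 [ 90  39  29  29  39 115 112  36  31  31]
 [ 35  31  29  28  49 125  83  30  28  32]
 [ 31  27  31  31  75 119  62  31  26  29]
 [ 33  32  29  33 128 146  50  34  33  30]
 [ 36  34  33  39 138 137  36  31  30  31]
 [ 35  39  38  89 233 161  39  36  36  35]
 [ 33  37  38 147 232 121  36  36  37  34]
 [ 38  36  38 210 231  73  36  39  37  29]
 [ 35  39  51 207 213  50  39  37  38  34]
 [ 36  38  37  40  37  34  33  38  37  31]
 [ 34  34  31  33  33  34  32  30  33  30]]
plane 16961 [0.6137 0.1596 0.0991] [-0.5048 -0.0283  0.8628] tilt 0.5300265563438313 yaw 0.056085819209367734
axis foot on panel [0.6024 0.144  0.0919] skirt r 0.0359 43 c0 [-0.0141 -0.015 ]
[319.92956777 123.78283781] [([315, 106, 6, 25, 88], [318.2, 119.1])]
line 88 mean [-0.0017  0.0038] len 0.0197 ANGLE by dir 1.4297 by mean 1.9893
blob [371  91  12  10  71] r 0.0429 ANGLE 0.558
blob [304  96   9  43 188] r 0.0321 ANGLE 2.9583
```

Plate crops show it flush on both fences. In the wrist view the pointer angle is about 1.43 and the mark 0.56 (r 42.9 mm, expected 43.5). I'll push the bar's downslope face with shut fingers.

Request:
send_rows(targets=[[0,-0.02,0.03,0,0],[0,-0.015,0.03,-0.02,0],[0,-0.01,0.03,-0.03,0],[0,0,0,-0.04,0],[0,0,0,-0.03,0]])

```text
time: 16.95
tool_pos: [0.5342, 0.1734, 0.1231]
tool_rot: [-3.141, 0.0, 1.62]
contact_force: [1.2, -1.1, -1.0]
opening: 0.0005
grip_force: 0.0
```

Request:
send_rows(targets=[[0,0,0,-0.016,0],[0,0.005,0,0,0],[0,0.005,0,0,0],[0,0.003,0,0,0],[0,0.003,0,0,0]])

```text
time: 17.45
tool_pos: [0.5526, 0.1735, 0.1098]
tool_rot: [3.139, -0.0, 1.619]
contact_force: [0.1, 0.3, 0.3]
opening: 0.0005
grip_force: 0.0
```

Request:
send_rows(targets=[[0,0.003,0,0,0],[0,0.003,0,0,0],[0,0.003,0,0,0],[0,0.003,0,0,0],[0,0.002,0,0,0]])

```text
time: 17.95
tool_pos: [0.5627, 0.1746, 0.1089]
tool_rot: [-3.136, -0.001, 1.62]
contact_force: [-13.5, 3.3, 9.2]
opening: 0.0004
grip_force: 6.3
```

Run:
```python
from kn import *
s=observe(); print(s['tool_pos'],s['contact_force'])
p=snap('wrist','wrist5')[0]; q=snap('side','side5')[0]
cv2.imwrite('pics/c5.png',np.hstack([cv2.resize(p,(480,300)),cv2.resize(q[90:190,260:365],(315,300),interpolation=cv2.INTER_CUBIC)])[:,:,::-1])
```

```text
[0.56273833 0.17460749 0.10888345] [-13.49924436   3.28667067   9.22936409]
```

View pics/c5.png

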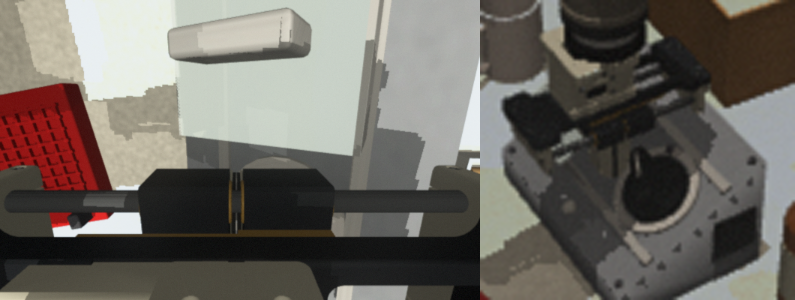

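Side view shows the finger on the bar's downslope side, and the knob is turning towards the mark. The wrist view is blocked here. Pushing on.

Request:
send_rows(targets=[[0,0.002,0,0,0],[0,0.002,0,0,0],[0,0.002,0,0,0],[0,0.001,0,0,0]])

```text
time: 18.45
tool_pos: [0.5708, 0.1746, 0.1088]
tool_rot: [-3.139, -0.001, 1.62]
contact_force: [-6.9, 2.6, 5.3]
opening: 0.0004
grip_force: 3.5
```

Request:
send_rows(targets=[[0,-0.025,0,0,0],[0,0,0,0.05,0],[0,0,-0.02,0.045,0],[0,0.01,-0.04,0.02,0],[0,0.02,-0.04,0.02,0]])

```text
time: 18.95
tool_pos: [0.5772, 0.0734, 0.2459]
tool_rot: [3.139, 0.0, 1.622]
contact_force: [-0.1, 0.4, -0.4]
opening: 0.0007
grip_force: 0.0
```

Request:
send_rows(targets=[[0,0,0,0,0],[0,0,0,0,0]])

```text
time: 19.15
tool_pos: [0.5776, 0.0729, 0.2435]
tool_rot: [3.141, -0.0, 1.618]
contact_force: [0.1, 0.4, -0.1]
opening: -0.0001
grip_force: 0.0
```

```bash
sed -i 's/w.min(2)>120/w.min(2)>75/' kn.py
python3 - <<'E'
from kn import *
s=observe(); print(s['tool_pos'],s['contact_force'])
snap('wrist','wrist6')
for t in('wrist4','wrist6'):
  try: C,n,u,v=knob(t,(20,198,258,470))
  except Exception as e: print(e)
w,d,K,T=load('wrist6'); print(proj(C+.042*n,K,T),proj(C+.01*n+.0435*(.848*u+.53*v),K,T))
E
```

```text
[0.57762575 0.07292383 0.24353207] [ 0.13402183  0.4137331  -0.14385251]
plane 17126 [0.614  0.159  0.0993] [-0.5045 -0.0281  0.863 ] tilt 0.5296744074115066 yaw 0.05571812467615783
axis foot on panel [0.6024 0.144  0.092 ] skirt r 0.0359 43 c0 [-0.0144 -0.0143]
[319.94169204 123.77681748] [([315, 93, 9, 38, 162], [318.9, 113.1])]
line 162 mean [-0.001   0.0085] len 0.0302 ANGLE by dir 1.4161 by mean 1.6864
blob [371  91  12  10  71] r 0.0429 ANGLE 0.5585
blob [304  96   9  43 188] r 0.0321 ANGLE 2.9585
plane 17058 [0.6125 0.1555 0.0982] [-0.5048 -0.0283  0.8628] tilt 0.5300208355084347 yaw 0.0559265353790598
axis foot on panel [0.6024 0.1435 0.0919] skirt r 0.0357 51 c0 [-0.0125 -0.0114]
[322.91904719 112.2268209 ] [([315, 89, 27, 29, 155], [328.1, 103.7])]
line 155 mean [0.0047 0.0065] len 0.0303 ANGLE by dir 0.7326 by mean 0.9405
blob [374  81  12   8  56] r 0.0421 ANGLE 0.5565
[[322.91904719 112.2268209 ]] [[380.07310979  83.19235738]]
```

Request:
send_rows(targets=[[0,-0.015,0.034,0,0],[0,-0.01,0.034,-0.02,0],[0,-0.008,0.0335,-0.03,0],[0,0,0,-0.045,0],[0,0,0,-0.039,0]])

```text
time: 19.7
tool_pos: [0.5422, 0.1778, 0.1071]
tool_rot: [-3.14, -0.0, 1.624]
contact_force: [0.7, 0.1, -0.6]
opening: 0.0004
grip_force: 0.0
```

Request:
send_rows(targets=[[0,0.007,0,0,0],[0,0.007,0,0,0],[0,0.005,0,0,0],[0,0.003,0,0,0]])

```text
time: 20.1
tool_pos: [0.5684, 0.1753, 0.1116]
tool_rot: [3.137, -0.001, 1.62]
contact_force: [0.0, -0.6, 0.5]
opening: 0.0007
grip_force: 0.0
```

Request:
send_rows(targets=[[0,0.002,0,0,0],[0,0.002,0,0,0],[0,0.001,0,0,0],[0,0.001,0,0,0]])

```text
time: 20.5
tool_pos: [0.5715, 0.1753, 0.1096]
tool_rot: [-3.14, -0.0, 1.62]
contact_force: [-4.6, 2.3, 2.5]
opening: 0.0005
grip_force: 2.6
```

Request:
send_rows(targets=[[0,0.001,0,0,0],[0,0.001,0,0,0],[0,0.001,0,0,0]])

```text
time: 20.8
tool_pos: [0.5743, 0.1754, 0.1093]
tool_rot: [-3.139, -0.0, 1.62]
contact_force: [-2.3, 1.9, 0.4]
opening: 0.0005
grip_force: 2.1
```

Request:
send_rows(targets=[[0,-0.025,0,0,0],[0,0,0,0.05,0],[0,0,-0.02,0.045,0],[0,0.01,-0.04,0.02,0],[0,0.02,-0.038,0.02,0]])

```text
time: 21.3
tool_pos: [0.5804, 0.0765, 0.2468]
tool_rot: [3.139, 0.0, 1.622]
contact_force: [0.9, -0.3, -1.0]
opening: 0.0002
grip_force: 0.0
```

Request:
send_rows(targets=[[0,0,0,0,0],[0,0,0,0,0]])

```text
time: 21.5
tool_pos: [0.5807, 0.0763, 0.2444]
tool_rot: [3.141, -0.0, 1.618]
contact_force: [-0.8, 0.6, 0.3]
opening: 0.0005
grip_force: 0.0
```

Run:
```python
from kn import *
s=observe(); print(s['tool_pos'])
for k in '78':
  snap('wrist','wrist'+k)
  C,n,u,v=knob('wrist'+k,(20,198,258,470))
```

```text
[0.58073653 0.07632511 0.24443522]
plane 17070 [0.6132 0.1572 0.0986] [-0.5046 -0.028   0.8629] tilt 0.5298479256154457 yaw 0.05537879088500037
axis foot on panel [0.6024 0.1436 0.0919] skirt r 0.0358 52 c0 [-0.0134 -0.013 ]
[318.89513445 116.19187165] [([312, 96, 28, 26, 157], [324.6, 108.8])]
line 157 mean [0.0053 0.0057] len 0.0306 ANGLE by dir 0.6343 by mean 0.827
blob [370  83  12  10  70] r 0.0432 ANGLE 0.5633
plane 17246 [0.6133 0.1577 0.0988] [-0.5045 -0.0283  0.863 ] tilt 0.52971013461225 yaw 0.056135988705904825
axis foot on panel [0.6024 0.1436 0.0919] skirt r 0.0358 52 c0 [-0.0135 -0.0134]
[320.10115803 117.42043635] [([313, 97, 28, 26, 160], [325.6, 110.2])]
line 160 mean [0.005  0.0056] len 0.0306 ANGLE by dir 0.6283 by mean 0.8372
blob [371  84  13  10  70] r 0.043 ANGLE 0.5639
```

Request:
send_rows(targets=[[0,-0.015,0.033,0,0],[0,-0.01,0.033,-0.02,0],[0,-0.008,0.0335,-0.03,0],[0,0,0,-0.045,0],[0,0,0,-0.039,0]])

```text
time: 22.1
tool_pos: [0.5454, 0.1791, 0.1082]
tool_rot: [-3.14, 0.0, 1.624]
contact_force: [0.5, 0.1, -0.9]
opening: 0.0006
grip_force: 0.0
```

Request:
send_rows(targets=[[0,0.007,0,0,0],[0,0.007,0,0,0],[0,0.007,0,0,0],[0,0.003,0,0,0],[0,0,0,0,0]])

```text
time: 22.6
tool_pos: [0.5727, 0.1766, 0.1119]
tool_rot: [3.139, -0.0, 1.619]
contact_force: [-0.8, 0.6, 0.1]
opening: 0.0006
grip_force: 0.0
```

Request:
send_rows(targets=[[0,0,-0.0013,0,0],[0,0.0015,0,0,0],[0,0.001,0,0,0],[0,0.001,0,0,0]])

```text
time: 23.0
tool_pos: [0.5741, 0.1754, 0.1103]
tool_rot: [-3.14, -0.0, 1.62]
contact_force: [-3.8, 1.8, 1.2]
opening: 0.0002
grip_force: 1.8
```

Request:
send_rows(targets=[[0,0.001,0,0,0],[0,0.001,0,0,0]])

```text
time: 23.2
tool_pos: [0.5767, 0.1759, 0.1103]
tool_rot: [-3.141, -0.001, 1.62]
contact_force: [-2.4, 2.8, 0.2]
opening: 0.0008
grip_force: 1.6
```

Request:
send_rows(targets=[[0,-0.025,0,0,0],[0,0,0,0.05,0],[0,0,-0.02,0.045,0],[0,0.01,-0.04,0.01,0],[0,0.025,-0.038,0.01,0]])

```text
time: 23.7
tool_pos: [0.5872, 0.0766, 0.2281]
tool_rot: [3.137, 0.001, 1.622]
contact_force: [0.2, 0.1, -0.5]
opening: 0.0005
grip_force: 0.0
```

Request:
send_rows(targets=[[0,0.01,0,0,0],[0,0,0,0,0]])

```text
time: 23.9
tool_pos: [0.5984, 0.0757, 0.2255]
tool_rot: [3.14, 0.001, 1.617]
contact_force: [-0.1, 0.6, 0.0]
opening: 0.0002
grip_force: 0.0
```

Run:
```python
from kn import *
s=observe(); print(s['tool_pos'])
for k in ('9','10'):
  p,d,K,T=snap('wrist','wrist'+k)
  C,n,u,v=knob('wrist'+k,(20,198,248,470))
# rectified panel view at h=10 mm plane, 5 px/mm, up=u, left=v
g=np.array([[a,b] for a in (-.06,.06) for b in (-.06,.06)])
src=proj(C+.010*n+g[:,:1]*u+g[:,1:]*v,K,T).astype(np.float32)
dst=np.array([[300-b*4800,300-a*4800] for a,b in g],np.float32)
im=cv2.warpPerspective(p,cv2.getPerspectiveTransform(src,dst),(600,600),flags=cv2.INTER_CUBIC)
for t,col in((.56,(255,0,0)),):
  cv2.line(im,(int(300-.03*4800*np.sin(t)),int(300-.03*4800*np.cos(t))),(int(300-.056*4800*np.sin(t)),int(300-.056*4800*np.cos(t))),col,1)
cv2.circle(im,(300,300),173,(0,255,0),1)
cv2.imwrite('pics/rect10.png',im[:,:,::-1])
```

```text
[0.59839096 0.07570446 0.22554155]
plane 17266 [0.6167 0.1534 0.1006] [-0.5046 -0.0286  0.8629] tilt 0.529885933494411 yaw 0.05657984211937748
axis foot on panel [0.6027 0.1436 0.0921] skirt r 0.0359 52 c0 [-0.0168 -0.0089]
[296.65733996 114.07968706] [([288, 92, 31, 28, 174], [302.8, 106.0])]
line 174 mean [0.0056 0.0057] len 0.0309 ANGLE by dir 0.5874 by mean 0.8023
plane 17624 [0.6157 0.1542 0.1   ] [-0.505  -0.0286  0.8627] tilt 0.5303034997591016 yaw 0.0565187131425032
axis foot on panel [0.6026 0.1436 0.092 ] skirt r 0.0359 53 c0 [-0.0158 -0.0098]
[298.35268734 115.49851852] [([290, 94, 30, 27, 173], [304.6, 107.4])]
line 173 mean [0.0056 0.0058] len 0.0309 ANGLE by dir 0.5849 by mean 0.7955
blob [357  81  10  10  25] r 0.0447 ANGLE 0.5211
```

View pics/rect10.png

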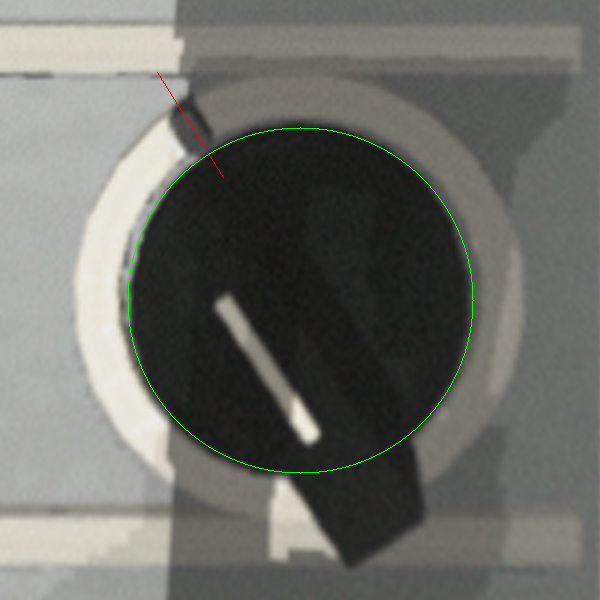

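The rectified view shows the mark at about (192,120), angle ≈0.557, and the white line from (312,440) to (217,298), angle ≈0.587. About 0.03 rad remains, so one more small nudge.

Request:
send_rows(targets=[[0,-0.025,0.033,0,0],[0,-0.015,0.033,-0.01,0],[0,-0.008,0.033,-0.025,0],[0,0,0,-0.045,0],[0,0,0,-0.036,0]])

```text
time: 24.5
tool_pos: [0.547, 0.1784, 0.1079]
tool_rot: [-3.141, 0.0, 1.624]
contact_force: [-0.4, 0.1, 0.0]
opening: 0.0003
grip_force: 0.0
```

Request:
send_rows(targets=[[0,0.007,0,0,0],[0,0.007,0,0,0],[0,0.007,0,0,0],[0,0.003,0,0,0],[0,0,0,0,0]])

```text
time: 25.0
tool_pos: [0.5742, 0.1762, 0.1108]
tool_rot: [3.139, -0.0, 1.619]
contact_force: [-0.0, -0.5, 0.5]
opening: 0.0001
grip_force: 0.0
```

Request:
send_rows(targets=[[0,0.0015,-0.0003,0,0],[0,0.001,0,0,0],[0,0.0005,0,0,0],[0,0,0,0,0]])

```text
time: 25.4
tool_pos: [0.5758, 0.1761, 0.1095]
tool_rot: [3.142, -0.0, 1.62]
contact_force: [-0.4, -0.0, -0.1]
opening: 0.0007
grip_force: 0.3
```

Request:
send_rows(targets=[[0,0.001,0,0,0],[0,0.0007,0,0,0],[0,0,0,0,0]])

```text
time: 25.7
tool_pos: [0.5774, 0.1762, 0.1093]
tool_rot: [-3.141, -0.0, 1.62]
contact_force: [-1.2, 0.9, -0.4]
opening: 0.0009
grip_force: 0.9
```

Request:
send_rows(targets=[[0,0.0005,0,0,0],[0,0,0,0,0]])

```text
time: 25.9
tool_pos: [0.5778, 0.1763, 0.1093]
tool_rot: [-3.141, -0.0, 1.62]
contact_force: [-1.7, 2.2, 0.0]
opening: 0.0002
grip_force: 1.2
```

Request:
send_rows(targets=[[0,-0.025,0,0,0],[0,0,0,0.05,0],[0,0,-0.02,0.045,0],[0,0.01,-0.04,0.02,0],[0,0.02,-0.038,0.02,0]])

```text
time: 26.4
tool_pos: [0.5831, 0.0771, 0.2469]
tool_rot: [3.139, 0.001, 1.622]
contact_force: [0.8, -0.4, 0.1]
opening: 0.0008
grip_force: 0.0
```

Request:
send_rows(targets=[[0,0,0,0,0],[0,0,0,0,0]])

```text
time: 26.6
tool_pos: [0.5835, 0.077, 0.2445]
tool_rot: [3.141, 0.0, 1.617]
contact_force: [0.4, 0.2, -0.4]
opening: 0.0008
grip_force: 0.0
```

Run:
```python
from kn import *
s=observe(); print(s['tool_pos'])
for k in ('11','12'):
  p,d,K,T=snap('wrist','wrist'+k)
  C,n,u,v=knob('wrist'+k,(20,198,258,470))
```

```text
[0.58345842 0.07697671 0.24452158]
plane 17052 [0.6132 0.1574 0.0987] [-0.5048 -0.0283  0.8628] tilt 0.530065399113051 yaw 0.05596391321211212
axis foot on panel [0.6024 0.1436 0.092 ] skirt r 0.0357 52 c0 [-0.0133 -0.0132]
[315.63015177 116.83282252] [([308, 98, 29, 24, 157], [321.2, 110.1])]
line 157 mean [0.0052 0.0052] len 0.0304 ANGLE by dir 0.5829 by mean 0.7907
blob [366  84  13  10  70] r 0.043 ANGLE 0.5649
plane 17232 [0.6134 0.1578 0.0989] [-0.5042 -0.0283  0.8631] tilt 0.5294051226090861 yaw 0.05605588878914248
axis foot on panel [0.6024 0.1436 0.092 ] skirt r 0.0358 52 c0 [-0.0137 -0.0135]
[316.79339182 118.09460162] [([309, 99, 29, 25, 157], [322.5, 111.3])]
line 157 mean [0.0053 0.0053] len 0.0303 ANGLE by dir 0.5854 by mean 0.7844
blob [368  85  12  10  68] r 0.043 ANGLE 0.5636
```

Request:
send_rows(targets=[[0,-0.015,0.033,0,0],[0,-0.01,0.033,-0.02,0],[0,-0.008,0.0325,-0.03,0],[0,0,0,-0.045,0],[0,0,0,-0.039,0]])

```text
time: 27.2
tool_pos: [0.5481, 0.179, 0.1082]
tool_rot: [-3.14, 0.0, 1.624]
contact_force: [0.9, -0.3, 0.5]
opening: 0.0002
grip_force: 0.0
```

Request:
send_rows(targets=[[0,0.007,0,0,0],[0,0.007,0,0,0],[0,0.007,0,0,0],[0,0.003,0,0,0],[0,0,0,0,0]])

```text
time: 27.7
tool_pos: [0.5754, 0.1765, 0.1119]
tool_rot: [3.139, -0.0, 1.619]
contact_force: [-0.7, -0.2, -0.0]
opening: 0.0002
grip_force: 0.0
```

Request:
send_rows(targets=[[0,0.001,-0.0002,0,0],[0,0.001,0,0,0],[0,0.001,0,0,0],[0,0.0005,0,0,0],[0,0,0,0,0]])

```text
time: 28.2
tool_pos: [0.5775, 0.1764, 0.1104]
tool_rot: [-3.142, -0.0, 1.62]
contact_force: [-0.5, -0.7, 0.4]
opening: 0.0002
grip_force: 0.3
```

Request:
send_rows(targets=[[0,0.0007,0,0,0],[0,0.0007,0,0,0],[0,0,0,0,0]])

```text
time: 28.5
tool_pos: [0.5788, 0.1765, 0.1103]
tool_rot: [-3.141, -0.0, 1.62]
contact_force: [-0.9, 1.4, 1.5]
opening: 0.0005
grip_force: 0.7
```

Request:
send_rows(targets=[[0,0.0004,0,0,0],[0,0,0,0,0]])

```text
time: 28.7
tool_pos: [0.5792, 0.1765, 0.1103]
tool_rot: [-3.141, -0.0, 1.62]
contact_force: [-2.0, 1.4, 1.0]
opening: 0.0003
grip_force: 0.9
```

Request:
send_rows(targets=[[0,-0.025,0,0,0],[0,0,0,0.05,0],[0,0,-0.02,0.045,0],[0,0.01,-0.04,0.02,0],[0,0.02,-0.038,0.02,0]])

```text
time: 29.2
tool_pos: [0.5843, 0.0775, 0.2479]
tool_rot: [3.139, 0.001, 1.622]
contact_force: [1.6, 0.1, 0.4]
opening: -0.0001
grip_force: 0.0
```

Request:
send_rows(targets=[[0,0,0,0,0],[0,0,0,0,0]])

```text
time: 29.4
tool_pos: [0.5847, 0.0774, 0.2455]
tool_rot: [3.141, 0.0, 1.618]
contact_force: [-0.3, 0.0, -0.7]
opening: 0.0006
grip_force: 0.0
```

Run:
```python
from kn import *
s=observe(); print(s['tool_pos'])
for k in ('13','14'):
  p,d,K,T=snap('wrist','wrist'+k)
  C,n,u,v=knob('wrist'+k,(20,198,258,470))
p,d,K,T=snap('top','top14'); 
W=pts(d,K,T); h=(W-C)@n; f=np.zeros(d.shape,bool); f[135:212,200:260]=1; f&=(h>.068)&(h<.095); Q=W[f]; print('fin',f.sum(),Q.mean(0),np.median(h[f]), 'rel knob v',((Q-C)@v).mean(),'u',((Q-C)@u).mean(), np.ptp((Q-C)@v))
```

```text
[0.58470087 0.0773618  0.24551491]
plane 16946 [0.6134 0.1575 0.0988] [-0.5047 -0.0284  0.8628] tilt 0.5299510623598053 yaw 0.056140184895515616
axis foot on panel [0.6025 0.1436 0.092 ] skirt r 0.0358 52 c0 [-0.0136 -0.0133]
[314.1651778  117.24005869] [([307, 98, 28, 25, 159], [319.7, 110.5])]
line 159 mean [0.0052 0.0052] len 0.0306 ANGLE by dir 0.587 by mean 0.7922
plane 17081 [0.6136 0.1579 0.099 ] [-0.5047 -0.0284  0.8628] tilt 0.5299729940748877 yaw 0.05620504366087248
axis foot on panel [0.6025 0.1436 0.092 ] skirt r 0.0358 52 c0 [-0.0138 -0.0137]
[315.29398105 118.51945662] [([308, 99, 29, 25, 162], [320.9, 111.8])]
line 162 mean [0.0052 0.0053] len 0.0309 ANGLE by dir 0.5823 by mean 0.7899
fin 128 [0.55585864 0.26021081 0.16237429] 0.08180083876052952 rel knob v 0.11904438987844852 u 0.001086193346695175 0.015621245229033076
```

Request:
send_rows(targets=[[0,-0.015,0.033,0,0],[0,-0.01,0.033,-0.02,0],[0,-0.008,0.0315,-0.03,0],[0,0,0,-0.045,0],[0,0,0,-0.039,0]])

```text
time: 30.05
tool_pos: [0.5497, 0.1781, 0.1094]
tool_rot: [-3.141, 0.0, 1.624]
contact_force: [0.5, 0.5, -0.5]
opening: 0.0007
grip_force: 0.0
```

Request:
send_rows(targets=[[0,0.007,0,0,0],[0,0.007,0,0,0],[0,0.007,0,0,0],[0,0.004,0,0,0],[0,0.001,0,0,0]])

```text
time: 30.55
tool_pos: [0.5787, 0.1763, 0.1131]
tool_rot: [3.138, -0.001, 1.619]
contact_force: [-0.8, 3.1, 1.1]
opening: 0.0002
grip_force: 1.4
```

Request:
send_rows(targets=[[0,0.001,0,0,0],[0,0.001,0,0,0]])

```text
time: 30.75
tool_pos: [0.5793, 0.1763, 0.1121]
tool_rot: [3.141, -0.001, 1.62]
contact_force: [-1.7, 4.8, 2.2]
opening: 0.0001
grip_force: 2.1
```

Request:
send_rows(targets=[[0,0.0005,-0.0008,0,0],[0,0.0005,-0.0008,0,0]])

```text
time: 30.95
tool_pos: [0.5806, 0.1752, 0.1122]
tool_rot: [3.14, -0.002, 1.62]
contact_force: [-1.7, 6.2, 4.2]
opening: 0.0004
grip_force: 3.3
```

Request:
send_rows(targets=[[0,-0.025,0.008,0,0],[0,0,0,0.05,0],[0,0,-0.025,0.045,0],[0,0.01,-0.04,0.02,0],[0,0.02,-0.04,0.02,0]])

```text
time: 31.45
tool_pos: [0.585, 0.0769, 0.2473]
tool_rot: [3.14, 0.001, 1.622]
contact_force: [-0.4, -0.2, -0.3]
opening: 0.0004
grip_force: 0.0
```

Request:
send_rows(targets=[[0,0,0,0,0],[0,0,0,0,0]])

```text
time: 31.65
tool_pos: [0.5855, 0.0767, 0.245]
tool_rot: [3.141, 0.0, 1.617]
contact_force: [-0.4, -0.2, 0.5]
opening: 0.0005
grip_force: 0.0
```

Run:
```python
from kn import *
s=observe(); print(s['tool_pos'])
for k in ('15','16'):
  p,d,K,T=snap('wrist','wrist'+k)
  C,n,u,v=knob('wrist'+k,(20,198,258,470))
g=np.array([[a,b] for a in (-.06,.06) for b in (-.06,.06)])
ims=[]
for hh in (.010,.042):
  src=proj(C+hh*n+g[:,:1]*u+g[:,1:]*v,K,T).astype(np.float32)
  dst=np.array([[200-b*3300,200-a*3300] for a,b in g],np.float32)
  im=cv2.warpPerspective(p,cv2.getPerspectiveTransform(src,dst),(400,400),flags=cv2.INTER_CUBIC)
  im=np.clip((im/255.)**.5*255,0,255).astype(np.uint8)
  cv2.circle(im,(200,200),2,(255,0,0),-1); ims.append(im)
cv2.imwrite('pics/rect16.png',np.hstack(ims)[:,:,::-1])
```

```text
[0.58546446 0.07665242 0.24497476]
plane 16828 [0.6135 0.1571 0.0988] [-0.5048 -0.0281  0.8628] tilt 0.5300064162691269 yaw 0.05567429015085693
axis foot on panel [0.6025 0.1435 0.0919] skirt r 0.0358 53 c0 [-0.0137 -0.0129]
[313.36630969 116.35393035] [([306, 99, 29, 23, 156], [319.1, 110.1])]
line 156 mean [0.0054 0.0048] len 0.0305 ANGLE by dir 0.5213 by mean 0.7255
blob [364  83  13  10  70] r 0.0429 ANGLE 0.5649
plane 17061 [0.6136 0.1576 0.0989] [-0.5044 -0.0285  0.863 ] tilt 0.5296132331534926 yaw 0.05642088583648652
axis foot on panel [0.6025 0.1436 0.092 ] skirt r 0.0358 53 c0 [-0.0138 -0.0134]
[314.45114623 117.70648235] [([307, 100, 30, 23, 159], [320.4, 111.5])]
line 159 mean [0.0055 0.0048] len 0.0308 ANGLE by dir 0.5194 by mean 0.7162
blob [365  85  13   9  73] r 0.0429 ANGLE 0.5659
```

View pics/rect16.png

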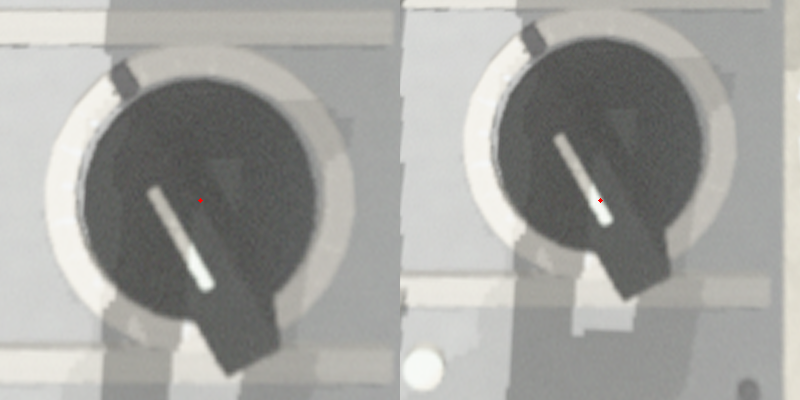

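The gamma-lifted view shows the mark at (125,78), angle ≈0.56, and the line angle ≈0.52: a 2° overshoot. I'll correct it by nudging the bar's tail from the same side.

Request:
send_rows(targets=[[0,-0.02,0.03,0,0],[0,-0.02,0.03,-0.02,0],[0,-0.0095,0.017,-0.035,0],[0,0,0,-0.045,0],[0,0,0,-0.045,0]])

```text
time: 32.25
tool_pos: [0.5344, 0.157, 0.0986]
tool_rot: [3.141, 0.0, 1.624]
contact_force: [0.8, -0.9, 0.2]
opening: 0.0005
grip_force: 0.0
```

Request:
send_rows(targets=[[0,0,0,0,0],[0,0.001,-0.0016,0,0],[0,0.001,-0.0016,0,0],[0,0.0005,-0.0008,0,0]])

```text
time: 32.65
tool_pos: [0.5399, 0.151, 0.1025]
tool_rot: [3.137, -0.0, 1.62]
contact_force: [-0.6, 1.2, -0.4]
opening: 0.0003
grip_force: 0.0
```

Request:
send_rows(targets=[[0,0.0005,-0.001,0,0],[0,0.0005,-0.001,0,0],[0,0.0003,-0.0005,0,0],[0,0,0,0,0]])

```text
time: 33.05
tool_pos: [0.5398, 0.1483, 0.1003]
tool_rot: [3.141, 0.0, 1.62]
contact_force: [-0.2, 1.1, -0.5]
opening: 0.0007
grip_force: 0.0
```

Request:
send_rows(targets=[[0,0.0004,-0.0007,0,0],[0,0.0004,-0.0007,0,0],[0,0,0,0,0]])

```text
time: 33.35
tool_pos: [0.5404, 0.1471, 0.1]
tool_rot: [-3.141, -0.0, 1.62]
contact_force: [0.7, 0.9, -0.4]
opening: 0.0002
grip_force: 0.2
```

Request:
send_rows(targets=[[0,0.0004,-0.0007,0,0],[0,0.0004,-0.0007,0,0],[0,0,0,0,0]])

```text
time: 33.65
tool_pos: [0.5409, 0.146, 0.1]
tool_rot: [-3.141, -0.0, 1.62]
contact_force: [-2.8, 3.0, 0.3]
opening: 0.0003
grip_force: 1.4
```

Request:
send_rows(targets=[[0,0.0004,-0.0007,0,0],[0,0.0002,-0.0003,0,0],[0,0,0,0,0]])

```text
time: 33.95
tool_pos: [0.5415, 0.1447, 0.1]
tool_rot: [-3.141, 0.0, 1.62]
contact_force: [-1.6, 2.5, 1.1]
opening: 0.0002
grip_force: 2.0
```

Request:
send_rows(targets=[[0,-0.008,0.014,0,0],[0,0,0,0.05,0],[0,0.02,-0.025,0.045,0],[0,0.025,-0.03,0.03,0],[0,0.008,-0.026,0.02,0]])

```text
time: 34.45
tool_pos: [0.5874, 0.0794, 0.2439]
tool_rot: [3.135, 0.001, 1.62]
contact_force: [0.4, -0.7, -0.6]
opening: 0.0004
grip_force: 0.0
```

Request:
send_rows(targets=[[0,0,0,0,0],[0,0,0,0,0]])

```text
time: 34.65
tool_pos: [0.5849, 0.0802, 0.2407]
tool_rot: [3.141, -0.0, 1.619]
contact_force: [0.7, 0.1, -0.3]
opening: 0.0003
grip_force: 0.0
```

Run:
```python
from kn import *
s=observe(); print(s['tool_pos'])
for k in ('17','18'):
  p,d,K,T=snap('wrist','wrist'+k)
  C,n,u,v=knob('wrist'+k,(20,198,258,470))
```

```text
[0.58491822 0.08016365 0.24071064]
plane 17403 [0.6141 0.1582 0.0992] [-0.5047 -0.0285  0.8628] tilt 0.5299828908054495 yaw 0.05642683639655692
axis foot on panel [0.6025 0.1437 0.092 ] skirt r 0.0358 52 c0 [-0.0144 -0.0138]
[313.89299214 120.6793888 ] [([306, 101, 29, 25, 169], [319.3, 113.9])]
line 169 mean [0.005  0.0052] len 0.031 ANGLE by dir 0.5813 by mean 0.8012
plane 17452 [0.6137 0.1586 0.099 ] [-0.5047 -0.028   0.8628] tilt 0.5299667471890127 yaw 0.05549931101900475
axis foot on panel [0.6025 0.1436 0.092 ] skirt r 0.0357 52 c0 [-0.0139 -0.0143]
[315.00975002 121.47724269] [([307, 102, 30, 25, 168], [320.5, 114.8])]
line 168 mean [0.005  0.0051] len 0.0309 ANGLE by dir 0.5848 by mean 0.7961
```

Pointer is at 0.583 and the mark at 0.56, so about 1° apart, which I accept. Next is the guard: the fin is at about (0.562, 0.260, 0.152), and I'll push it from its +y side.

Request:
send_rows(targets=[[0,-0.005,0.045,0.01,0],[0,-0.005,0.045,0,0],[0,-0.005,0.045,0,0],[0,-0.005,0.045,0,0],[0,-0.006,0.043,0,0]])

```text
time: 35.25
tool_pos: [0.5573, 0.306, 0.2496]
tool_rot: [-3.14, 0.001, 1.621]
contact_force: [0.5, 0.7, 0.0]
opening: 0.0006
grip_force: 0.0
```

Request:
send_rows(targets=[[0,0,0,0,0],[0,0,0,-0.04,0],[0,0,0,-0.035,0],[0,0,0,-0.022,0],[0,0,0,0,0]])

```text
time: 35.75
tool_pos: [0.556, 0.3023, 0.1493]
tool_rot: [-3.133, 0.003, 1.621]
contact_force: [-0.7, 0.8, 0.3]
opening: 0.0001
grip_force: 0.0
```

Request:
send_rows(targets=[[0,0.0005,-0.01,0,0],[0,0.0005,-0.01,0,0],[0,0.0005,-0.006,0,0],[0,0.0005,-0.006,0,0],[0,0.0005,-0.006,0,0]])

```text
time: 36.25
tool_pos: [0.562, 0.2649, 0.155]
tool_rot: [3.139, -0.001, 1.62]
contact_force: [-0.9, 3.1, 1.4]
opening: 0.0007
grip_force: 1.4
```

Contact at about y 0.277; the guard is moving at about 3 N.

Request:
send_rows(targets=[[0,0.0005,-0.01,0,0],[0,0.0005,-0.01,0,0],[0,0.0005,-0.01,0,0],[0,0.0005,-0.01,0,0],[0,0.0005,-0.01,0,0]])

```text
time: 36.75
tool_pos: [0.5642, 0.2141, 0.1538]
tool_rot: [3.141, -0.0, 1.62]
contact_force: [2.3, 3.1, 1.6]
opening: 0.0005
grip_force: 1.5
```

Request:
send_rows(targets=[[0,0.0005,-0.01,0,0],[0,0.0005,-0.01,0,0],[0,0.0005,-0.01,0,0],[0,0.0005,-0.007,0,0],[0,0,-0.005,0,0]])

```text
time: 37.25
tool_pos: [0.566, 0.1722, 0.1537]
tool_rot: [-3.141, 0.0, 1.619]
contact_force: [2.2, 3.1, -0.2]
opening: 0.0005
grip_force: 1.4
```

Request:
send_rows(targets=[[0,0.0002,-0.004,0,0],[0,0.0002,-0.003,0,0],[0,0,-0.003,0,0],[0,0,-0.002,0,0]])

```text
time: 37.65
tool_pos: [0.5663, 0.161, 0.1537]
tool_rot: [-3.141, -0.0, 1.62]
contact_force: [1.3, 3.0, -0.5]
opening: 0.0004
grip_force: 1.3
```

Request:
send_rows(targets=[[0,0,-0.0015,0,0],[0,0,-0.001,0,0],[0,0,-0.001,0,0]])

```text
time: 37.95
tool_pos: [0.5663, 0.1606, 0.1538]
tool_rot: [3.141, -0.005, 1.62]
contact_force: [2.8, 17.5, -2.3]
opening: 0.0006
grip_force: 8.5
```

Request:
send_rows(targets=[[0,0,0.025,0,0],[0,0,0.01,0.045,0],[0,-0.01,0.03,0.04,0],[0,-0.03,0.035,0.01,0],[0,-0.03,0.035,0,0]])

```text
time: 38.45
tool_pos: [0.4965, 0.2925, 0.2502]
tool_rot: [3.138, -0.0, 1.618]
contact_force: [-0.4, 0.4, -0.2]
opening: 0.0008
grip_force: 0.0
```

Request:
send_rows(targets=[[0,-0.03,0.035,0,0],[0,-0.03,0.035,0,0],[0,-0.03,0.03,0,0],[0,0,0,0,0]])

```text
time: 38.85
tool_pos: [0.4026, 0.3945, 0.248]
tool_rot: [-3.14, 0.0, 1.625]
contact_force: [-0.0, -0.5, 0.0]
opening: 0.0004
grip_force: 0.0
```

Run:
```python
from kn import *
s=observe(); print(s['time'],s['tool_pos'],s['contact_force'])
p,d,K,T=snap('top','topF'); q=snap('side','sideF')[0]
C=np.array([.6025,.1436,.092]); n=np.array([-.5047,-.0283,.8628]); v=np.array([-.056,.9984,0])
W=pts(d,K,T); h=(W-C)@n; f=np.zeros(d.shape,bool); f[135:212,205:300]=1; f&=(h>.068)&(h<.095); Q=W[f]; print('fin',f.sum(),'v rel knob',((Q-C)@v).mean())
a=cv2.resize(p[125:225,195:440],(784,320),interpolation=cv2.INTER_CUBIC)
e=cv2.resize(q[90:285,255:450],(280,280),interpolation=cv2.INTER_AREA); z=cv2.resize(q[205:275,340:440],(400,280),interpolation=cv2.INTER_CUBIC)
cv2.imwrite('pics/cF.png',np.vstack([a,cv2.copyMakeBorder(np.hstack([e,z]),0,0,0,104,cv2.BORDER_CONSTANT)])[:,:,::-1])
# plate vs fence heights: steps along profile lines; plate rect
R=np.zeros(d.shape,bool); R[148:190,362:400]=1
o=load('top')[0]; df=cv2.absdiff(o,p).max(2)>45; print('changed px regions',[ (st.tolist()) for st in cv2.connectedComponentsWithStats(df.astype(np.uint8))[2][1:] if st[4]>60])
```

```text
38.85 [0.40258766 0.39448806 0.24800775] [-0.01997615 -0.4655328   0.01006849]
fin 121 v rel knob 0.0015898394134735772
changed px regions [[257, 159, 27, 25, 484], [367, 161, 10, 32, 66], [0, 192, 276, 208, 29570], [376, 193, 23, 16, 61], [171, 256, 19, 17, 129], [240, 315, 32, 43, 680], [309, 329, 18, 10, 109], [199, 334, 22, 17, 137], [251, 361, 37, 34, 543], [352, 384, 12, 16, 106]]
```

View pics/cF.png

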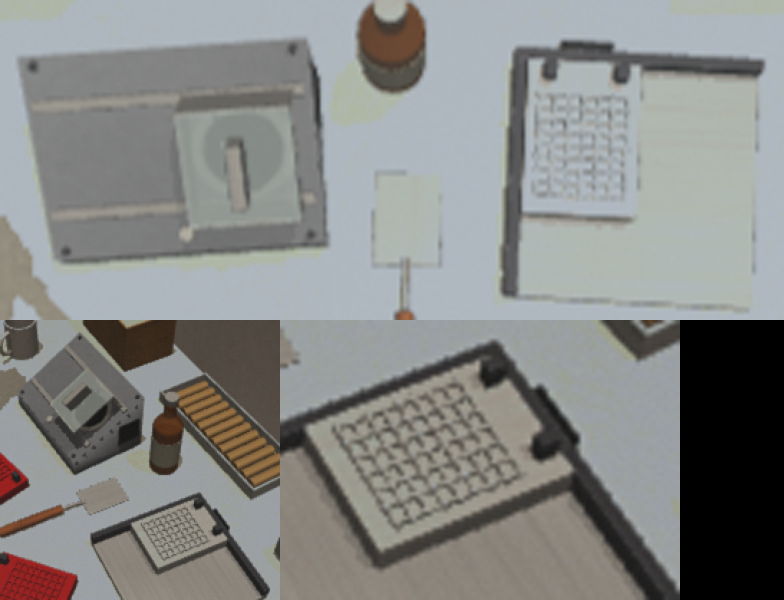

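```bash
python3 -c "
from cell import *
print(hand_in())"
```

```text
the job is handed in; nothing more can be done
None
```

I handed the job in at about 39 s: the plate is seated flush at the +x and +y fences, the knob pointer is about 1° from the mark by camera (I did not correct this further), and the guard is pushed home against its stop.

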